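Set the fine knob, leave the coarse ring

ROBOT

A 7-joint arm with a two-finger parallel gripper is mounted at the origin on a cart in front of the work surface, level with it; the furniture and walls round the work are solid. World frame = base frame: x ahead of the robot, y to its left, z up, the work surface at z = 0. Lengths are in m, angles in rad, forces in N, time in s.
With the tool pointing down it reaches from about 0.4 to 0.85 m from the base axis. Payload 4.5 kg.
Tool frame: the origin (TCP) lies at the very end of the fingers, on their centre line; the grasp point (between the pads) lies hold_point_z behind it (hold_point_z is the distance from the TCP to the grasp point, in m); z points along the fingers, y is the line along which they close (so a half turn about z gives the same grasp; the last joint's range is limited). The gripper opens to 85 mm and grips with 20 to 120 N. Pads are 22 mm wide; open, the fingers measure 114 mm over their backs; the gripper's body (76 mm by 85 mm) begins 54 mm behind the grasp point. The pads swing forward as they close: fully open they stand 13 mm farther back than shut.
Start: joints at [-1.085, 0.689, -0.195, 1.565, 0.157, 0.902, -0.215], TCP at [0.273, 0.562, 0.202] pointing down, gripper open.
Joint ranges: [-3.01, 3.01], [-0.46, 2.08], [-1.47, 1.51], [0.13, 2.56], [-1, 4.14], [0.04, 2.09], [-2.66, 2.66]. Speed limits (rad/s): [2.57, 2.57, 3.14, 3.14, 3.14, 3.14, 3.14].

INTERFACE

Orientations are given as a unit quaternion [x, y, z, w].
In Python, from plant import state, camera, hand_in, masks_of, hold_point_z gives the robot as it stands.
- The arm moves only by the shell command python3 -m pendant 'ROWS' [FORCE]. ROWS is a JSON object of lists of equal length, an entry for each row: "slide": the shift along the tool's x, y, z in m, a list of three; "twist": the turn, a rotation vector about the tool's x, y, z in rad, a list of three; "fingers": the opening, from -1 (shut) to 1 (fully open). A call has exactly 5 rows; each row is the pose to reach, as a shift and turn from the pose commanded when the call began, along the tool's axes at that moment; what a row does not reach only later rows make up. A row lasts 1/12 s, in which the tool goes at most 41.7 mm and 7.16 degrees, less where a joint would pass 70% of its speed; a pose out of reach is approached as far as the arm can. A call with a gripper value outside its range is refused whole. The fingers move at their own pace and stop on an object; FORCE is the grip in N (left out, the last holds). Time passes only in rows, so rows that repeat a pose let the fingers close, or fill a call up. It gives the time, the measured TCP pose, the force, the opening and the grip force at its end, in the units of the state.
- state(): the state, without advancing time (a new reading comes with each control period).
- camera(name): name is "scene" or "side" or "wrist"; returns a dict with "frame" (400x640x3 uint8, red, green, blue), "intrinsics" (3x3 intrinsics, pixels), "position" and "rotation" of the camera in the world; the wrist camera has in their place "tool_from_camera" (4x4, takes a point from camera to tool coordinates, whose origin is the TCP and whose axes are the flange's). Camera axes: x right, y up, looking along -z (the intrinsics and any distortion apply to the point x, -y, -z); pixel columns grow to the right and rows downward; lengths in m; the calibration is good to about 2 mm. A picture is of the moment at which its call begins: read the wrist's pose just before it. There is no depth.
- hand_in(): hands the job in; it is judged then, once.
Trained networks look in a picture, given as the dict that the camera call returned (one of the last four; its "shot" number tells which), for a name from the list of things; names that differ only in an ending like _2 or _b are one class to them, and where a whole thing is asked for, a point or a joint stands for the part that bears it (a point fixed in the world has none). Each returns a list of dicts, best first, with "score" (0 to 1); they miss things now and then, are a little off and sometimes report something else, mostly with a low value. They report only what shows in the picture. A call takes as long as a camera call.
- masks_of(picture, target): "pixels" (400x640 bool, what is visible of it) and "rect" ([centre column, centre row, width, height] in pixels, round what is visible of it).
The state is a dict: "t": time; "q": joint angles; "joint_velocities": joint speeds; "joint_torque": joint torques, N m; "tool_pos": TCP position; "tcp_rot": TCP orientation; "ft_force": force on the tool from outside, world axes, zero at the start; "torque": the same for the moment, N m; "finger_gap": opening from 0.0 (shut) to 1.0 (fully open); "finger_force": force on a finger pad.
Only numpy, scipy, OpenCV 4.12 (cv2) and the standard library are available. Lean on these libraries where they do the work, as an engineer would, in place of code of your own. Each camera call takes 0.05 s, during which the arm holds its last target. There are 200 camera calls.

TASK

Two grey control boxes stand on the bench, each with a small bar-shaped knob rising from the middle of a wider ring. On the box whose ring is scalloped (six round lobes), turn only the small inner knob until its pointed nose points straight at the long white rib on the panel, then let go. Leave the scalloped ring at the setting it has, and do not touch the other box, whose ring is plain round.

Things in the scene. Friction and masses are not known exactly. Their poses are not given: they have to be found in the camera images.
- inner_knob (a joint): angle of the small inner knob on the scalloped ring, rad. 0: its nose points straight at the long white rib on the panel (the goal); positive is counter-clockwise from above. It starts at 0.6 to 1.3, turns freely from -1.8 to 1.8 about the vertical and stays where it is left (friction 0.02 N m, no spring).
- knob_grip (a point): grip point on that knob's axis, 104 mm above the bench, 28 mm above the ring's top, 13 mm below the knob's top; turns with it: x along the nose, z up. Knob: upright black bar 14 mm thick (y), 32 mm long (x -17 to +15), flat sides from 4 mm above the ring to the top; a 7 mm thick nose reaches x = +23. White lines on top run to the nose. Grip across the 14 mm, fingertips clear of the ring.
- ring_mark (a point): black mark on top of the scalloped outer ring, 33 mm from the axis shared with the inner knob. The ring is bare metal, six-lobed, 74 mm across, 15 mm high, its top 76 mm above the bench; if touched it turns on its own, as lightly as the knob. Its grey box, fixed: 150 x 130 mm, panel 60 mm above the bench; rib 44 to 68 mm from the axis.
- other_box: the other grey control box, fixed, not to be touched: same size and look, but its metal ring is plain round, 60 mm across; knob top 117 mm above the bench. Origin: centre of its underside; x towards its long white rib. On both boxes the knob axis stands at x = -20 mm, and an 18 mm high toggle switch on the panel 85 mm from it.

How it is judged:
At the end, for the whole second after the job is handed in: The inner knob of the scalloped pair is at rest with its nose within 0.2 rad (11 degrees) of the long white rib, and the mark on the scalloped ring is within 7 mm of where it was at the start (the ring has turned less than 11 degrees) (value of joint inner_knob between -0.2 and 0.2 rad and velocity of joint inner_knob between -0.05 and 0.05 rad/s and distance of ring_mark from where it was at the start of the episode below 0.007 m); the robot touches nothing.
It fails at once if the scalloped outer ring is dragged round: its mark moves 10 mm or more (distance of ring_mark from where it was at the start of the episode above 0.01 m).
It fails at once if the robot touches the other box or its knobs (contact force between any of the fingers, the arm and other_box above 1 N).
It also fails if it takes over 32 s, if anything falls off the work surface, if the arm or the gripper's body presses on something with over 40 N, if the wrist force passes 120 N, or if a joint passes its speed limit or range.

## Working session

There is one attempt and no reset: what is moved stays moved. The work goes in short steps, Python scripts to look and compute and a shell command to move; the robot and the scene stay as the last step left them, time stands still between calls to the robot, and variables do not carry over. Pictures are saved under pics/ and viewed, at most 10 in all, crops included, and the job is handed in when it is done.

```bash
mkdir -p pics
cat > h.py <<'E'
import numpy as np, cv2
from plant import *
from scipy.spatial.transform import Rotation as R
def cam(name):
    s=state(); c=camera(name)
    if name=='wrist':
        T=np.eye(4);T[:3,:3]=R.from_quat(s['tcp_rot']).as_matrix();T[:3,3]=s['tool_pos']
        M=T@np.array(c['tool_from_camera']);c['position']=M[:3,3];c['rotation']=M[:3,:3]
    return c
def px2w(c,u,v,z):
    d=np.linalg.inv(np.array(c['intrinsics']))@[u,v,1]; d=np.array(c['rotation'])@(d*[1,-1,-1])
    p=np.array(c['position']); return p+d*(z-p[2])/d[2]
def w2px(c,p):
    q=np.array(c['rotation']).T@(np.array(p)-c['position']); q=np.array(c['intrinsics'])@(q*[1,-1,-1]); return q[:2]/q[2]
def save(c,n,crop=None,f=1):
    im=c['frame'][:,:,::-1]
    if crop: im=im[crop[1]:crop[3],crop[0]:crop[2]]
    cv2.imwrite('pics/'+n,cv2.resize(im,None,fx=f,fy=f,interpolation=cv2.INTER_CUBIC))
E
python3 - <<'E'
from h import *
s=state();print(s['t'],s['tool_pos'],s['tcp_rot'],s['finger_gap'],hold_point_z)
ims=[]
for n in ['scene','side','wrist']:
    c=cam(n);ims.append(cv2.resize(c['frame'],(400,250)))
    print(n,c['position'],c.keys())
    for t in ['inner_knob','ring_mark','other_box']:
        for m in masks_of(c,t)[:3]: print(' ',t,round(m['score'],2),np.round(m['rect']), px2w(c,*m['rect'][:2],0.1 if t[0]=='i' else .076))
    save(c,n+'0.png')
    if n=='scene':c0=c
ims.append(ims[0]*0)
cv2.imwrite('pics/all.png',np.vstack([np.hstack(ims[:2]),np.hstack(ims[2:])])[:,:,::-1])
E
```

```text
0.0 [0.27259815 0.56162113 0.20106844] [ 2.23950516e-01  9.74600069e-01 -9.20984435e-04 -1.55327982e-04] 0.9998405974431998 0.0187
scene [ 0.00493577 -0.78169373  0.67501537] dict_keys(['frame', 'intrinsics', 'position', 'rotation', 'shot'])Traceback (most recent call last):
  File "<stdin>", line 8, in <module>
  File "h.py", line 11, in px2w
    d=np.linalg.inv(np.array(c['intrinsics']))@[u,v,1]; d=np.array(c['rotation'])@(d*[1,-1,-1])
                                                          ~~~~~~~~~~~~~~~~~~~~~~~^^~~~~~~~~~~~~
ValueError: matmul: Input operand 1 has a mismatch in its core dimension 0, with gufunc signature (n?,k),(k,m?)->(n?,m?) (size 3 is different from 4)
```

```bash
sed -i "s/    return c$/    elif np.size(c['rotation'])==4: c['rotation']=R.from_quat(c['rotation']).as_matrix()\n    return c/" h.py
cat > look.py <<'E'
from h import *
ims=[]
for n in ['scene','side','wrist']:
    c=cam(n);ims.append(cv2.resize(c['frame'],(400,250)))
    print(n,c['position'])
    for t in ['inner_knob','ring_mark','other_box']:
        for m in masks_of(c,t)[:3]: print(' ',t,round(m['score'],2),np.round(m['rect']), px2w(c,*m['rect'][:2],0.1 if t[0]=='i' else .076))
    save(c,n+'0.png')
ims.append(ims[0]*0)
cv2.imwrite('pics/all.png',np.vstack([np.hstack(ims[:2]),np.hstack(ims[2:])])[:,:,::-1])
E
python3 look.py
```

```text
scene [ 0.00493577 -0.78169373  0.67501537]
  inner_knob 0.65 [240. 152.   4.  17.] [0.45557475 0.24082823 0.1       ]
  ring_mark 0.72 [240. 163.  29.  22.] [0.44782474 0.23272556 0.076     ]
  other_box 0.89 [394. 275. 103.  83.] [ 0.48486985 -0.28736189  0.076     ]
side [ 0.27830179 -0.69275024  0.52897161]
  ring_mark 0.83 [264. 155.  26.  19.] [0.44550426 0.23484999 0.076     ]
  other_box 0.77 [381. 292. 109.  91.] [ 0.50530998 -0.28955101  0.076     ]
wrist [0.20002997 0.59803712 0.3748916 ]
  ring_mark 0.86 [154. 388.  30.  24.] [0.43327392 0.24426432 0.076     ]
```

View pics/all.png

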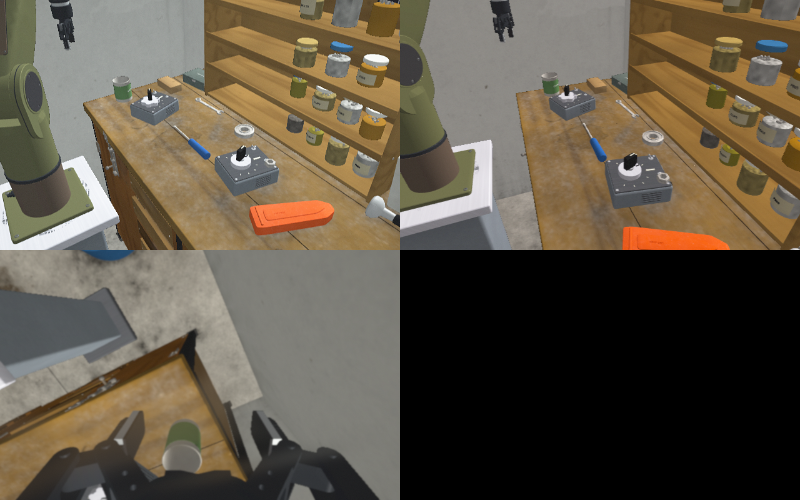

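Run:
```python
from h import *
c=cam('wrist');s=state();Rm=R.from_quat(s['tcp_rot'])
print(Rm.as_matrix().round(3), np.array(c['tool_from_camera']).round(3), c['intrinsics'])
for z in [.1]:
  for v in [150,200,250]: print(Rm.inv().apply(px2w(c,320,v,z)-s['tool_pos']).round(3))
# needed slide: put the knob at (320,150), also raised 5 cm
print('to knob tool axes',Rm.inv().apply(np.array([.447,.234,.1])-s['tool_pos']).round(3))
a=cv2.resize(cam('scene')['frame'][120:210,190:300],(440,360),interpolation=2)
b=cv2.resize(cam('side')['frame'][120:210,215:305],(360,360),interpolation=2)
cv2.imwrite('pics/far.png',np.hstack([a,b])[:,:,::-1])
```

```text
[[-0.9    0.437  0.   ]
 [ 0.437  0.9    0.   ]
 [ 0.     0.    -1.   ]] [[ 0.001  0.949  0.315  0.081]
 [ 1.    -0.001 -0.     0.   ]
 [-0.     0.315 -0.949 -0.173]
 [ 0.     0.     0.     1.   ]] [[297.38382191   0.         316.10564967]
 [  0.         297.38382191 200.27230341]
 [  0.           0.           1.        ]]
[0.039 0.004 0.102]
[-0.01   0.004  0.102]
[-0.064  0.005  0.102]
to knob tool axes [-0.3   -0.219  0.102]
```

View pics/far.png

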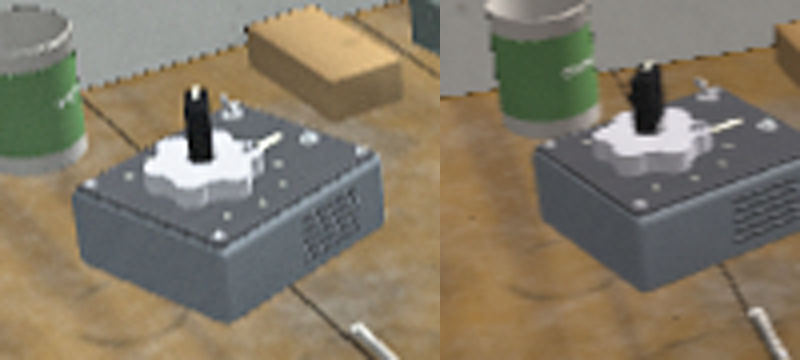

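The far box (crop, knob about (200,125)) has the lobed ring, with its rib running right; the network agrees.

```bash
python3 -m pendant '{"slide":[[-0.033,-0.022,-0.006],[-0.066,-0.044,-0.012],[-0.098,-0.066,-0.018],[-0.13,-0.088,-0.024],[-0.165,-0.11,-0.03]],"twist":[[0,0,0],[0,0,0],[0,0,0],[0,0,0],[0,0,0]],"fingers":[1,1,1,1,1]}'
python3 -m pendant '{"slide":[[-0.033,-0.022,0],[-0.066,-0.044,0],[-0.098,-0.066,0],[-0.13,-0.088,0],[-0.16,-0.11,0]],"twist":[[0,0,0],[0,0,0],[0,0,0],[0,0,0],[0,0,0]],"fingers":[1,1,1,1,1]}'
python3 - <<'E'
from h import *
c=cam('wrist');s=state();print(s['t'],s['tool_pos'],s['tcp_rot'],np.abs(s['joint_velocities']).max())
for t in ['inner_knob','ring_mark','other_box']:
    for m in masks_of(c,t)[:3]: print(' ',t,round(m['score'],2),np.round(m['rect']), px2w(c,*m['rect'][:2],0.117 if t[0]=='i' else .076))
save(c,'w1.png')
E
```

```text
t: 1.27
tool_pos: [0.3733, 0.3902, 0.2323]
tcp_rot: [0.223, 0.975, 0.0, -0.0]
ft_force: [0.4, -0.3, 1.5]
finger_gap: 1.0
finger_force: 0.0
t: 1.68
tool_pos: [0.4703, 0.2206, 0.2321]
tcp_rot: [0.224, 0.975, 0.0, 0.0]
ft_force: [0.6, 0.5, 0.0]
finger_gap: 1.003
finger_force: 0.0
1.7333 [0.47472522 0.21052799 0.23181014] [ 0.23038498  0.97309104 -0.00331688  0.00236482] 0.156517225544034
  inner_knob 0.65 [341. 160.  44.  23.] [0.45668925 0.2543712  0.117     ]
  ring_mark 0.67 [336. 158.  66.  66.] [0.46106752 0.25006226 0.076     ]
  other_box 0.58 [ 59. 327. 114. 101.] [ 0.50672018 -0.18405791  0.076     ]
```

View pics/w1.png

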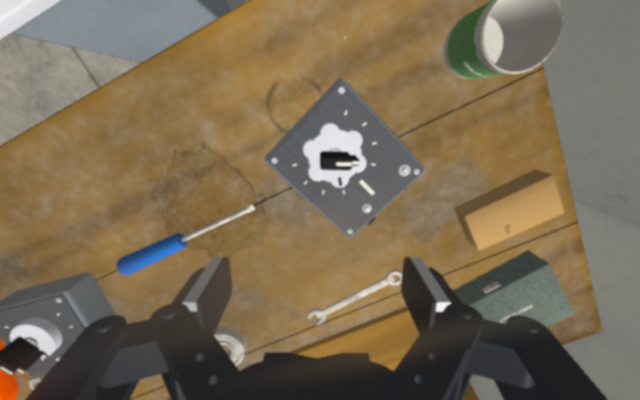

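The picture shows the scalloped ring centred at about (336,158), the nose pointing right to (360,163), the rib from (361,182) to (374,195) and the ring's black mark near (341,182). The nose is about 40° counter-clockwise of the rib. The plain box is at lower left.

```bash
cat > meas.py <<'E'
from h import *
import sys
c=cam('wrist');s=state();Rm=R.from_quat(s['tcp_rot']);print(s['t'],s['tool_pos'].round(4),s['tcp_rot'].round(4),s['q'].round(2),np.abs(s['joint_velocities']).max())
for t in ['inner_knob','ring_mark']:
    for m in masks_of(c,t)[:1]:
        z=.117 if t[0]=='i' else .076
        v,u=np.nonzero(m['pixels']); P=np.array([px2w(c,a,b,z) for a,b in zip(u,v)])[:,:2]
        mn,(w,h),an=cv2.minAreaRect(P.astype(np.float32)*1000)
        (cx,cy),r=cv2.minEnclosingCircle(P.astype(np.float32)*1000)
        print(t,round(m['score'],2),np.round(m['rect']),'mean',P.mean(0).round(4),'minrect',np.round(mn,1),round(w,1),round(h,1),round(an,1),'circ',round(cx,1),round(cy,1),round(r,1))
        e,V=np.linalg.eigh(np.cov(P.T));print('   axis deg',np.degrees(np.arctan2(V[1,1],V[0,1])).round(1))
        if t[0]=='r':
            u0,v0=map(int,m['rect'][:2]);k=75
            save(c,sys.argv[1],(max(u0-k,0),max(v0-k,0),u0+k,v0+k),4)
            print('crop origin',max(u0-k,0),max(v0-k,0))
            g=c['frame'].astype(int);
            b=((g.min(2)>185)&(g[:,:,0]-g[:,:,2]>12)).astype(np.uint8)
            n,l,st,ce=cv2.connectedComponentsWithStats(b)
            for i in range(1,n):
                if st[i,4]>=8 and np.hypot(*(ce[i]-[u0,v0]))<90: print('  white',ce[i].round(1),st[i],px2w(c,*ce[i],.062).round(4),px2w(c,*ce[i],.117).round(4))
E
python3 meas.py w2.png
```

```text
1.9333 [0.4689 0.2233 0.232 ] [ 2.239e-01  9.746e-01  5.000e-04 -2.000e-04] [-0.38  0.51 -0.24  1.84  0.16  0.8   0.42] 0.03150643794646465
inner_knob 0.82 [340. 161.  41.  22.] mean [0.4553 0.2518] minrect [455.5 253.5] 38.3 21.7 64.0 circ 456.3 253.0 19.7
   axis deg 59.0
ring_mark 0.79 [333. 157.  64.  62.] mean [0.4552 0.2503] minrect [457.9 249.8] 64.7 72.5 73.9 circ 458.1 250.1 36.4
   axis deg 144.2
crop origin 257 82
  white [355.2 163.6] [353 163   5   3  11] [0.4789 0.2684 0.062 ] [0.4658 0.2667 0.117 ]
  white [343.7 164.7] [337 164  14   3  31] [0.4742 0.2558 0.062 ] [0.4618 0.2561 0.117 ]
  white [365.8 187.5] [360 181  13  14  53] [0.511  0.2682 0.062 ] [0.4927 0.2665 0.117 ]
```

View pics/w2.png

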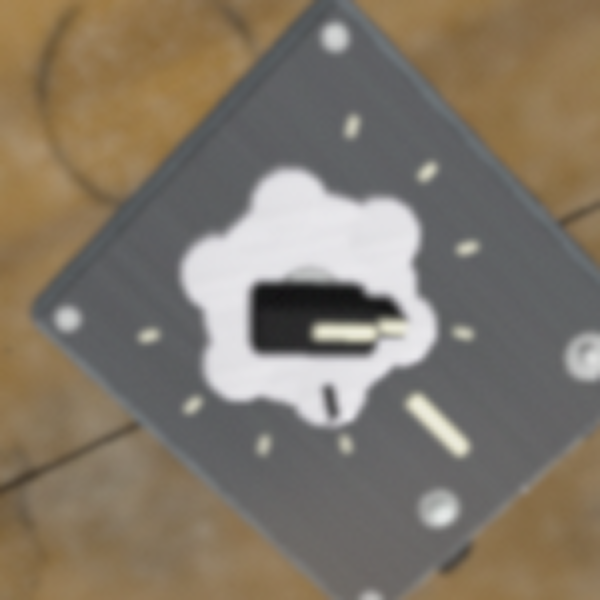

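The crop shows the knob's white lines from (312,332) to (405,327), the rib from (410,398) to (463,452), and the ring mark at (331,402).

Run:
```python
from h import *
c=cam('wrist');s=state();Rm=R.from_quat(s['tcp_rot'])
f=lambda x,y,z:px2w(c,257+x/4,82+y/4,z)
a,b=f(312,332,.117),f(405,327,.117);r0,r1=f(410,398,.062),f(463,452,.062)
ang=lambda p,q:np.arctan2(*(q-p)[:2][::-1])
print(a,b,r0,r1);na,ra=ang(a,b),ang(r0,r1);print('nose',np.degrees(na),'rib',np.degrees(ra),'diff rad',na-ra)
d=(r1-r0)/np.linalg.norm(r1-r0);print('axis from rib',(r0+r1)/2-d*.056, 'axis from nose', b-.0225*(b-a)/np.linalg.norm(b-a))
m=f(331,402,.076);print('mark',m)
for ax in [(.457,.2505,.104)]:
  print('to grip in tool',Rm.inv().apply(np.array(ax)-s['tool_pos']))
ty=Rm.as_matrix()[:,1];tya=np.arctan2(ty[1],ty[0]);print('tool y deg',np.degrees(tya))
```

```text
[0.45669131 0.25125121 0.117     ] [0.46543442 0.2723185  0.117     ] [0.49913942 0.26765556 0.062     ] [0.52158186 0.27549857 0.062     ]
nose 67.46113272217652 rib 19.263115697087546 diff rad 0.841214090020085
axis from rib [0.45749588 0.25310229 0.062     ] axis from nose [0.45680994 0.25153705 0.117     ]
mark [0.48621488 0.24652096 0.076     ]
to grip in tool [0.02140701 0.01843157 0.12801381]
tool y deg 64.30115702614623
```

```bash
python3 -m pendant '{"slide":[[0.006,0.005,0.01],[0.012,0.01,0.02],[0.018,0.015,0.03],[0.023,0.02,0.04],[0.023,0.02,0.04]],"twist":[[0,0,-0.11],[0,0,-0.22],[0,0,-0.33],[0,0,-0.44],[0,0,-0.55]],"fingers":[0,0,0,0,0]}' 30
python3 -m pendant '{"slide":[[0,0,0],[0,0,0],[0,0,0],[0,0,0],[0,0,0]],"twist":[[0,0,-0.11],[0,0,-0.22],[0,0,-0.33],[0,0,-0.44],[0,0,-0.55]],"fingers":[0,0,0,0,0]}'
python3 -m pendant '{"slide":[[0,0,0],[0,0,0],[0,0,0],[0,0,0],[0,0,0]],"twist":[[0,0,-0.11],[0,0,-0.22],[0,0,-0.33],[0,0,-0.44],[0,0,-0.53]],"fingers":[0,0,0,0,0]}'
python3 -m pendant '{"slide":[[0,0,0],[0,0,0],[0,0,0],[0,0,0],[0,0,0]],"twist":[[0,0,0],[0,0,0],[0,0,0],[0,0,0],[0,0,0]],"fingers":[0,0,0,0,0]}'
python3 meas.py w3.png
python3 - <<'E'
from h import *
save(cam('wrist'),'w3f.png')
E
```

```text
t: 2.5
tool_pos: [0.4547, 0.2534, 0.1904]
tcp_rot: [-0.055, 0.999, 0.0, -0.001]
ft_force: [-0.5, -0.4, -0.6]
finger_gap: 0.498
finger_force: 0.0
t: 2.92
tool_pos: [0.4565, 0.2521, 0.192]
tcp_rot: [-0.322, 0.947, 0.0, 0.0]
ft_force: [-0.8, -1.1, 0.2]
finger_gap: 0.502
finger_force: 0.0
t: 3.33
tool_pos: [0.4565, 0.252, 0.192]
tcp_rot: [-0.559, 0.829, 0.0, 0.0]
ft_force: [0.6, 0.1, -0.4]
finger_gap: 0.5
finger_force: 0.0
t: 3.75
tool_pos: [0.4571, 0.2509, 0.192]
tcp_rot: [-0.555, 0.832, -0.0, 0.0]
ft_force: [0.8, -0.3, 0.5]
finger_gap: 0.503
finger_force: 0.0
3.8 [0.4571 0.2508 0.1919] [-5.554e-01  8.316e-01 -1.000e-04  1.000e-04] [-0.17  0.64 -0.69  1.87  0.55  0.83  1.6 ] 0.005919203688554819
inner_knob 0.86 [316. 196.  22.  46.] mean [0.4563 0.2459] minrect [457.  247.7] 43.0 16.5 67.6 circ 456.3 248.0 21.8
   axis deg 64.2
ring_mark 0.6 [316. 184.  70.  69.] mean [0.4558 0.2462] minrect [457.4 249.3] 66.1 73.2 16.8 circ 457.8 248.9 37.4
   axis deg 152.5
crop origin 240 108
  white [313.6 207.3] [312 198   4  21  43] [0.4701 0.2758 0.062 ] [0.4621 0.2578 0.117 ]
  white [276.2 215.3] [269 209  16  14  68] [0.5114 0.2687 0.062 ] [0.4959 0.252  0.117 ]
```

View pics/w3f.png

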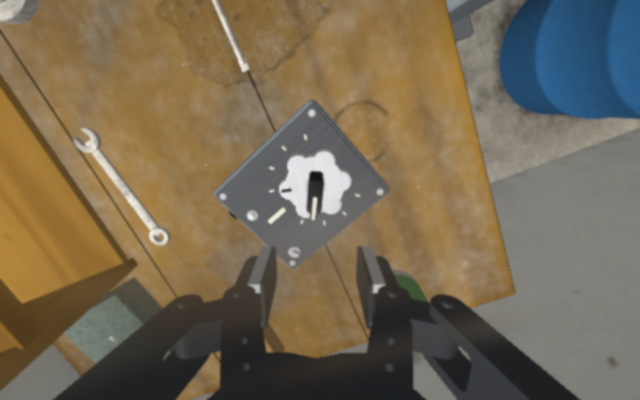

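The picture shows the knob upright at (316,193) with its nose pointing down the image between the fingers. The rib is at (276,215), and something green (the cup) shows near the right finger at (408,288). I'll check the cup's clearance and the knob's angle.

Run:
```python
from h import *
c=cam('wrist');s=state();Rm=R.from_quat(s['tcp_rot'])
g=c['frame'].astype(int);b=((g.min(2)>170)&(g[:,:,0]-g[:,:,2]>12)).astype(np.uint8)
n,l,st,ce=cv2.connectedComponentsWithStats(b)
def ax(cc,z):
    i=l[int(cc[1]),int(cc[0])]; v,u=np.nonzero(l==i); P=np.array([px2w(c,x,y,z)[:2] for x,y in zip(u,v)])
    e,V=np.linalg.eigh(np.cov(P.T));return len(u),P.mean(0).round(4),np.degrees(np.arctan2(V[1,1],V[0,1])).round(1)
print('nose',ax((314,207),.117),'rib',ax((276,215),.062))
ty=Rm.as_matrix()[:,1];print('tool y',np.degrees(np.arctan2(ty[1],ty[0])))
for u,v in [(395,275),(425,300)]: print('cup',px2w(c,u,v,.1),px2w(c,u,v,.05),Rm.inv().apply(px2w(c,u,v,.1)-s['tool_pos']))
s2=cam('scene')
for u,v in [(181,150),(181,160),(208,150),(208,160)]: print('cup base/scene',px2w(s2,u,v,0), px2w(s2,u,v-30,.1))
```

```text
nose (61, array([0.4622, 0.2582]), np.float64(62.1)) rib (86, array([0.5111, 0.2685]), np.float64(-160.3))
tool y 157.49130270152338
cup [0.41589293 0.36285717 0.1       ] [0.41396204 0.39805176 0.05      ] [-0.08783977  0.08112738  0.09190758]
cup [0.39585917 0.40394236 0.1       ] [0.39014707 0.44689144 0.05      ] [-0.11812575  0.11536337  0.09190757]
cup base/scene [4.00828286e-01 5.27863497e-01 1.11022302e-16] [0.40797086 0.50297555 0.1       ]
cup base/scene [0.37861459 0.47076394 0.        ] [0.38436386 0.44229454 0.1       ]
cup base/scene [0.46397343 0.48244744 0.        ] [0.46799317 0.45926367 0.1       ]
cup base/scene [0.43964732 0.42702512 0.        ] [0.44215454 0.40039539 0.1       ]
```

```bash
python3 -m pendant '{"slide":[[0,0,0.02],[0,0,0.04],[0,0,0.055],[0,0,0.065],[0,0,0.07]],"twist":[[0,0,0],[0,0,0],[0,0,0],[0,0,0],[0,0,0]],"fingers":[0,0,0,0,0]}' 20
python3 -m pendant '{"slide":[[0,0,0.012],[0,0,0.024],[0,0,0.035],[0,0,0.035],[0,0,0.035]],"twist":[[0,0,0],[0,0,0],[0,0,0],[0,0,0],[0,0,0]],"fingers":[0,0,0,0,0]}'
python3 - <<'E'
from h import *
c=cam('side');save(c,'s4.png',(215,100,315,190),6)
s=state();print(s['t'],s['tool_pos'],s['ft_force'])
E
```

```text
t: 4.47
tool_pos: [0.4567, 0.2502, 0.1207]
tcp_rot: [-0.556, 0.831, 0.0, -0.001]
ft_force: [-0.4, -0.2, 0.4]
finger_gap: 0.505
finger_force: 0.0
t: 4.88
tool_pos: [0.4571, 0.2507, 0.0868]
tcp_rot: [-0.556, 0.831, 0.0, -0.0]
ft_force: [0.0, 1.0, -0.4]
finger_gap: 0.504
finger_force: 0.0
4.9333 [0.45738463 0.25096022 0.08724314] [-0.69779232 -0.54639731  0.48675394]
```

View pics/s4.png

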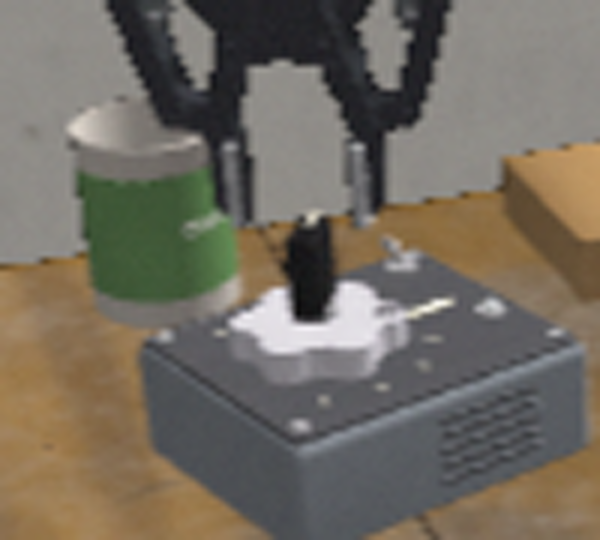

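Fingertips appear at crop (240,225) and (365,225), level with the knob's top at (312,215), so higher than I expected. I'll project the expected points to compare.

Run:
```python
from h import *
c=cam('side');s=state();Rm=R.from_quat(s['tcp_rot'])
f=lambda p:((w2px(c,p)-[215,100])*6).round(0)
print(c['position'])
for y in (-.021,.021):
  for z in (-.03,-.0187,-.013,0): print(y,z,f(s['tool_pos']+Rm.apply([0,y,z])))
for z in (.076,.117): print('knob axis',z,f([.457,.251,z]))
sc=cam('scene');g=lambda p:((w2px(sc,p)-[190,110])*6).round(0)
print('scene',[g(s['tool_pos']+Rm.apply([0,y,-.006])) for y in (-.021,.021)],[g([.457,.251,z]) for z in (.076,.117)])
w=cam('wrist')
h=lambda p:w2px(w,p).round(0)
print('wrist',[h(s['tool_pos']+Rm.apply([0,y,-.006])) for y in (-.021,.021)],[h([.457,.251,z]) for z in (.076,.117)])
a=cv2.resize(sc['frame'][110:210,190:290],(400,400),interpolation=2)
b=cv2.resize(w['frame'][100:400,170:470],(400,400),interpolation=2)
cv2.imwrite('pics/g5.png',np.hstack([a,b])[:,:,::-1])
```

```text
[ 0.27830179 -0.69275024  0.52897161]
-0.021 -0.03 [356. 219.]
-0.021 -0.0187 [358. 244.]
-0.021 -0.013 [359. 257.]
-0.021 0 [361. 285.]
0.021 -0.03 [255. 219.]
0.021 -0.0187 [257. 244.]
0.021 -0.013 [259. 256.]
0.021 0 [262. 285.]
knob axis 0.076 [313. 310.]
knob axis 0.117 [304. 220.]
scene [array([348., 249.]), array([243., 260.])] [array([299., 293.]), array([289., 202.])]
wrist [array([282., 239.]), array([350., 239.])] [array([317., 227.]), array([317., 257.])]
```

View pics/g5.png

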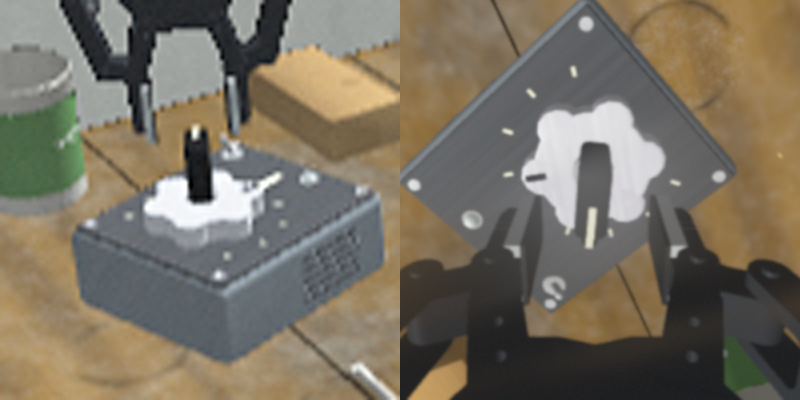

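Knob projection agrees with the estimated axis, but the finger ends appear at wrist px about (266,250) and (363,250), higher or further back than predicted. I'll triangulate them.

Run:
```python
from h import *
from scipy.optimize import least_squares
C={n:cam(n) for n in ['side','scene','wrist']};s=state();Rm=R.from_quat(s['tcp_rot'])
side=lambda x,y:(215+x/6,100+y/6); sc=lambda x,y:(190+x/4,110+y/4); wr=lambda x,y:(170+x*.75,100+y*.75)
L={'left':(side(365,225),sc(237,135),wr(528,200)),'right':(side(243,225),sc(152,141),wr(660,200))}
for k,o in L.items():
  for use in [(0,1,2),(0,1),(0,2),(1,2)]:
    n=['side','scene','wrist']
    r=least_squares(lambda p:np.concatenate([w2px(C[n[i]],p)-o[i] for i in use]),s['tool_pos'])
    print(k,use,r.x.round(4),'tool',Rm.inv().apply(r.x-s['tool_pos']).round(4),r.cost.round(1))
```

```text
left (0, 1, 2) [0.4002 0.2099 0.22  ] tool [ 0.0596  0.0372 -0.1328] 2055.0
left (0, 1) [0.4789 0.2353 0.1172] tool [ 0.006  -0.0257 -0.0298] 0.0
left (0, 2) [0.3971 0.2139 0.2157] tool [ 0.0571  0.0415 -0.1284] 1169.4
left (1, 2) [0.4029 0.2063 0.2247] tool [ 0.0618  0.0333 -0.1374] 886.6
right (0, 1, 2) [0.381  0.2207 0.2148] tool [ 0.0569  0.059  -0.1276] 1336.1
right (0, 1) [0.4329 0.2566 0.1172] tool [ 0.004   0.0249 -0.0299] 0.1
right (0, 2) [0.3811 0.2208 0.2151] tool [ 0.0568  0.059  -0.1279] 773.9
right (1, 2) [0.3812 0.2206 0.2153] tool [ 0.057   0.0588 -0.128 ] 566.3
```

Run:
```python
from h import *
w=cam('wrist');s=state();Rm=R.from_quat(s['tcp_rot'])
print(s['tool_pos'],s['q'])
for x in (-.011,0,.011):
  for z in (-.045,-.03,-.015,0): print(x,z,[ ((w2px(w,s['tool_pos']+Rm.apply([x,y,z]))-[170,100])/.75).round(0) for y in (-.0215,.0215)])
print(np.array(w['tool_from_camera']).round(3))
```

```text
[0.45742313 0.25073788 0.08722924] [-0.25925715  0.78476304 -0.5521789   1.9665017   0.72281877  0.59492233
  1.44792509]
-0.011 -0.045 [array([137., 256.]), array([251., 256.])]
-0.011 -0.03 [array([142., 234.]), array([246., 234.])]
-0.011 -0.015 [array([147., 216.]), array([242., 216.])]
-0.011 0 [array([150., 200.]), array([238., 200.])]
0 -0.045 [array([136., 231.]), array([252., 231.])]
0 -0.03 [array([141., 211.]), array([247., 211.])]
0 -0.015 [array([146., 194.]), array([243., 194.])]
0 0 [array([149., 179.]), array([239., 179.])]
0.011 -0.045 [array([135., 204.]), array([254., 205.])]
0.011 -0.03 [array([140., 186.]), array([248., 186.])]
0.011 -0.015 [array([145., 171.]), array([244., 171.])]
0.011 0 [array([149., 158.]), array([240., 158.])]
[[ 0.001  0.949  0.315  0.08 ]
 [ 1.    -0.001 -0.     0.   ]
 [ 0.     0.315 -0.949 -0.173]
 [ 0.     0.     0.     1.   ]]
```

All three views put the fingertips about 30 mm higher than the reported TCP implies. Closing here is safe either way, because the knob's flat sides reach up to 117 mm. So I'll close gently and check.

```bash
python3 -m pendant '{"slide":[[0,0,0],[0,0,0],[0,0,0],[0,0,0],[0,0,0]],"twist":[[0,0,0],[0,0,0],[0,0,0],[0,0,0],[0,0,0]],"fingers":[-0.5,-0.6,-0.7,-0.8,-0.8]}' 20
python3 - <<'E'
from h import *
c=cam('side');w=cam('wrist');s=state();print(s['t'],s['tool_pos'],s['ft_force'],s['finger_gap'],s['finger_force'])
a=cv2.resize(c['frame'][100:190,220:310],(400,400),interpolation=2)
b=cv2.resize(w['frame'][150:350,220:420],(400,400),interpolation=2)
cv2.imwrite('pics/g6.png',np.hstack([a,b])[:,:,::-1])
E
```

```text
t: 5.7
tool_pos: [0.4584, 0.2505, 0.0871]
tcp_rot: [-0.555, 0.832, -0.0, 0.001]
ft_force: [3.0, -0.7, 1.0]
finger_gap: 0.14
finger_force: 19.5
5.8 [0.45836109 0.25051542 0.08711322] [ 4.13987445 -2.06228972  0.86595501] 0.14217605906618344 19.56129309895914
```

View pics/g6.png

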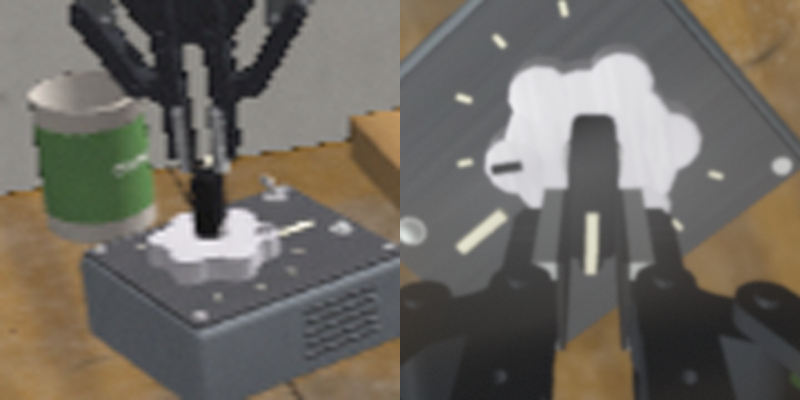

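The picture shows the pads on both flats of the knob, closed to 12 mm at 19.5 N and clear of the ring. The next step is to turn clockwise by 0.84 rad.

```bash
python3 -m pendant '{"slide":[[0,0,0],[0,0,0],[0,0,0],[0,0,0],[0,0,0]],"twist":[[0,0,0.08],[0,0,0.17],[0,0,0.26],[0,0,0.35],[0,0,0.44]],"fingers":[-0.8,-0.8,-0.8,-0.8,-0.8]}' 20
python3 -m pendant '{"slide":[[0,0,0],[0,0,0],[0,0,0],[0,0,0],[0,0,0]],"twist":[[0,0,0.09],[0,0,0.18],[0,0,0.27],[0,0,0.35],[0,0,0.4]],"fingers":[-0.8,-0.8,-0.8,-0.8,-0.8]}'
python3 -m pendant '{"slide":[[0,0,0],[0,0,0],[0,0,0],[0,0,0],[0,0,0]],"twist":[[0,0,0],[0,0,0],[0,0,0],[0,0,0],[0,0,0]],"fingers":[-0.8,-0.8,-0.8,-0.8,-0.8]}'
python3 - <<'E'
from h import *
w=cam('wrist');save(w,'g7.png',(220,150,420,350),3)
E
```

```text
t: 6.22
tool_pos: [0.4588, 0.2502, 0.0871]
tcp_rot: [-0.358, 0.934, -0.0, 0.001]
ft_force: [5.1, -2.3, 0.5]
finger_gap: 0.144
finger_force: 19.4
t: 6.63
tool_pos: [0.459, 0.2498, 0.0871]
tcp_rot: [-0.166, 0.986, -0.0, 0.001]
ft_force: [5.5, -2.8, 0.7]
finger_gap: 0.142
finger_force: 19.5
t: 7.05
tool_pos: [0.459, 0.2498, 0.0871]
tcp_rot: [-0.167, 0.986, -0.0, 0.001]
ft_force: [6.1, -2.3, 2.1]
finger_gap: 0.142
finger_force: 19.9
```

View pics/g7.png

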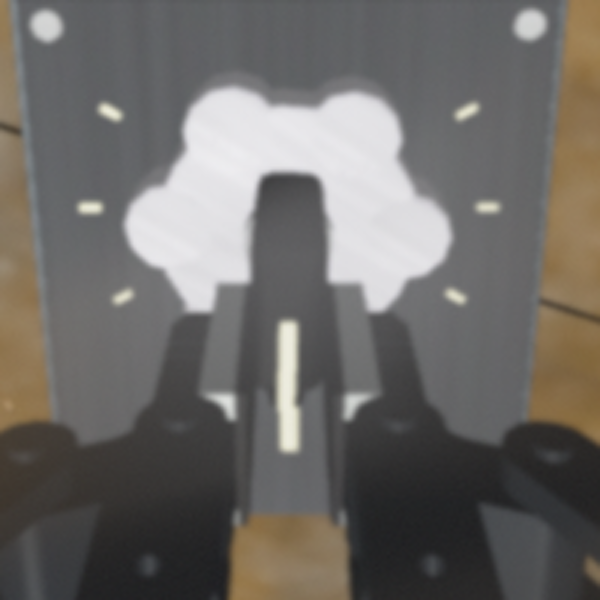

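The picture shows the knob now parallel to the box's sides, and the ring lobes where they were before. I'll release and retreat upward.

```bash
python3 -m pendant '{"slide":[[0,0,0],[0,0,0],[0,0,0],[0,0,0],[0,0,0]],"twist":[[0,0,0],[0,0,0],[0,0,0],[0,0,0],[0,0,0]],"fingers":[-0.6,-0.4,-0.2,0,0]}'
python3 -m pendant '{"slide":[[0,0,-0.02],[0,0,-0.05],[0,0,-0.08],[0,0,-0.1],[0,0,-0.12]],"twist":[[0,0,0],[0,0,0],[0,0,0],[0,0,0],[0,0,0]],"fingers":[0,0,0,0,0]}'
python3 -m pendant '{"slide":[[0,0,0],[0,0,0],[0,0,0],[0,0,0],[0,0,0]],"twist":[[0,0,0],[0,0,0],[0,0,0],[0,0,0],[0,0,0]],"fingers":[0,0,0,0,0]}'
python3 meas.py w8.png
```

```text
t: 7.52
tool_pos: [0.4564, 0.2509, 0.0867]
tcp_rot: [-0.169, 0.986, 0.0, -0.0]
ft_force: [-0.3, -1.1, 0.8]
finger_gap: 0.503
finger_force: 0.0
t: 7.93
tool_pos: [0.4569, 0.2509, 0.2084]
tcp_rot: [-0.168, 0.986, 0.0, 0.0]
ft_force: [1.3, -0.4, -0.5]
finger_gap: 0.502
finger_force: 0.0
t: 8.35
tool_pos: [0.4564, 0.2501, 0.2057]
tcp_rot: [-0.168, 0.986, -0.0, -0.001]
ft_force: [0.3, 0.7, -0.2]
finger_gap: 0.504
finger_force: 0.0
8.4 [0.4566 0.2503 0.2059] [-1.684e-01  9.857e-01 -3.000e-04 -1.000e-03] [-0.31  0.57 -0.45  1.86  0.34  0.78  0.97] 0.003779720989063834
inner_knob 0.92 [318. 192.  25.  43.] mean [0.4542 0.2488] minrect [455.5 249.2] 43.2 16.5 19.9 circ 455.7 248.7 21.6
   axis deg -161.2
ring_mark 0.56 [315. 185.  73.  65.] mean [0.4543 0.2491] minrect [456.7 250. ] 67.3 72.9 19.5 circ 457.1 249.9 37.5
   axis deg 115.1
crop origin 240 109
  white [314.5 205.5] [314 196   2  20  40] [0.4854 0.2588 0.062 ] [0.4672 0.2528 0.117 ]
  white [315. 228.] [314 220   3  17  51] [0.5112 0.2685 0.062 ] [0.4885 0.2608 0.117 ]
```

View pics/w8.png

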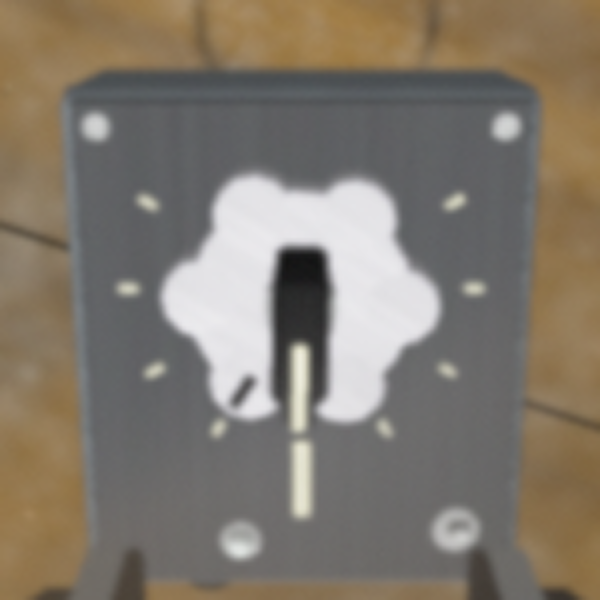

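The white lines on the knob (300,340–435) line up with the rib (302,440–515). The ring mark at (243,391) needs comparing with its starting position, (0.486, 0.2465).

```bash
python3 - <<'E'
from h import *
w=cam('wrist');print(px2w(w,240+243/4,109+391/4,.076))
E
python3 -c "from plant import hand_in; print(hand_in())"
```

```text
[0.48775985 0.24422642 0.076     ]
the job is handed in; nothing more can be done
None
```

The inner knob's nose now lines up with the long white rib. The ring mark measures 2.8 mm from its start (limit 7 mm), the other box was not touched, and the job is handed in at about 8.5 s; no verdict was returned.

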